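# Height-check the terminal blocks and fit their contact pins

## Robot

A 6-joint arm with a two-finger parallel gripper is mounted at the origin on a cart in front of the work surface, level with it; the furniture and walls round the work are solid. World frame = base frame: x ahead of the robot, y to its left, z up, the work surface at z = 0. Lengths are in m, angles in rad, forces in N, time in s.
With the tool pointing down it reaches from about 0.3 to 0.875 m from the base axis. Payload 6.4 kg.
Tool frame: the origin (TCP) lies between the finger pads; the fingertips stand 8 mm ahead of it and the grasp point (between the pads) lies 11 mm behind it (ctrl.finger_overhang is the distance from the TCP to the fingertips, in m); z points along the fingers, y is the line along which they close (so a half turn about z gives the same grasp; the last joint's range is limited). The gripper opens to 85 mm and grips with 20 to 120 N. Pads are 22 mm wide; open, the fingers measure 114 mm over their backs; the gripper's body (76 mm by 85 mm) begins 54 mm behind the grasp point. The pads swing forward as they close: fully open they stand 13 mm farther back than shut.
Start: joints at [-1.536, 0.181, 1.607, -0, 1.354, -0.206], TCP at [0.137, -0.558, 0.239] pointing down, gripper open.
Joint ranges: [-2.99, 2.99], [-0.89, 2.07], [0.3, 2.58], [-1.14, 4.28], [0, 2.63], [-3.12, 3.12]. Speed limits (rad/s): [2.57, 2.57, 3.01, 3.14, 3.14, 3.14].

## Interface

Orientations are given as a unit quaternion [w, x, y, z].
In Python, from bench import ctrl, camera gives the robot as it stands.
- The arm moves only by the shell command python3 -m pendant 'ROWS' [OPENING]. ROWS is JSON, a list of rows, each a list of 6 numbers: the shift along the world's x, y, z normalised to -1 to 1, where 1 is 200 mm, then the turn, a rotation vector about the world's x, y, z normalised to -1 to 1, where 1 is pi/2 rad. In form: [[dx, dy, dz, rx, ry, rz], ...]. A call has exactly 10 rows; each row shifts and turns the commanded pose from where the row before left it; what a row does not reach is not made up. A row lasts 1/8 s, in which the tool goes at most 62.5 mm and 10.7 degrees, less where a joint would pass 70% of its speed; a pose out of reach is approached as far as the arm can. A call with a number of a shift or a turn outside -1 to 1 is refused whole. A call with a gripper value outside its range is refused whole. OPENING is the opening, from -1 (shut) to 1 (fully open), set as the call begins (- or left out, the last holds). The fingers move at their own pace and stop on an object; the grip force is fixed at half the most. Time passes only in rows, so rows that do not move let the fingers close, or fill a call up. It gives the time, the measured TCP pose, the force, the opening and the grip force at its end, in the units of the state.
- ctrl.get_obs(): the state, without advancing time (a new reading comes with each control period).
- camera(name): name is "scene" or "side" or "wrist"; returns a dict with "color" (400x640x3 uint8, blue, green, red), "fx", "fy", "cx", "cy" (pixels), "xyz" and "rotation" of the camera in the world; the wrist camera has in their place "hand_eye" (4x4, takes a point from camera to tool coordinates, whose origin is the TCP and whose axes are the flange's). Camera axes: x right, y down, z forward; pixel columns grow to the right and rows downward; lengths in m; the calibration is good to about 2 mm. A picture is of the moment at which its call begins: read the wrist's pose just before it. There is no depth.
- ctrl.hand_in(): hands the job in; it is judged then, once.
The state is a dict: "time_s": time; "q": joint angles; "dq": joint speeds; "joint_efforts": joint torques, N m; "eef_pos": TCP position; "eef_rot": TCP orientation; "wrist_force": force on the tool from outside, world axes, zero at the start; "torque": the same for the moment, N m; "opening": opening from 0.0 (shut) to 1.0 (fully open); "grasp_force": force on a finger pad.
Only numpy, scipy, OpenCV 4.12 (cv2) and the standard library are available. Lean on these libraries where they do the work, as an engineer would, in place of code of your own. Each camera call takes 0.05 s, during which the arm holds its last target. There are 200 camera calls.

## Task

Pull the knob of the sprung gate on the height gauge out to its stop, where it stays, so that the bays are open. Then set each porcelain terminal block that is there into a bay of its own and push it, hole end first, under the bridge bar until it is fully home against the end stop, and put a contact pin upright and all the way down into its terminal opening. Leave the gate open, and the two stoneware jars and the tape roll where they stand.

Things in the scene. Friction and masses are not known exactly. Their poses are not given: they have to be found in the camera images.
- gauge: Height gauge fixed on the table: a steel bridge bar over three bays that run along x. Origin on the table under the bar's middle; x away from the robot, y left along the bar, z up. The bar is 190 mm long (y), 14 mm thick (x -7 to 7 mm), underside 34 mm, top 46 mm above the table, on a post at each end. Blocks slide on the bare table, which is open in front of the bays.
- end_stop (a point): Middle of the foot of the end stop's front face, on the table, 54 mm behind the bar's middle line; the stop stands 20 mm high across all bays. The bays are 34 mm wide, centred at y = -56, 0, 56 mm of the gauge, between aluminium rails 22 mm wide and 12 mm high, which run from x = -29 mm (rounded ends) to the stop.
- gate (a joint): Sprung gate slide on the bar's front face (gauge x -17.5 to -8.5 mm, top 47 mm above the table), m: 0 = shut, three hanging teeth 11 mm wide, lower ends 14 mm above the table, block the bays; 0.028 = out at its stop along the gauge's -y (right), teeth over the rails. A return spring (90 N/m) resists the pull, but a friction catch holds the slide where it is let go; pulling takes up to 8 N.
- gate_knob (a point): Centre of the top of the gate's upright round black knob, 18 mm thick, standing from 4 to 60 mm above the table at the right (-y) end of the slide, 115 mm right of the gauge's middle when shut. Axes as the gauge's; moves with the gate.
- bay0 (a point): A fixed point of the gauge: centre of the floor of the right bay, on the table, where the middle of a fully home block's underside belongs (14 mm behind the bar's middle line, the block's rear end then 26 mm in front of it). Axes as the gauge's.
- bay1 (a point): A fixed point of the gauge: centre of the floor of the middle bay, on the table, where the middle of a fully home block's underside belongs (14 mm behind the bar's middle line, the block's rear end then 26 mm in front of it). Axes as the gauge's.
- bay2 (a point): A fixed point of the gauge: centre of the floor of the left bay, on the table, where the middle of a fully home block's underside belongs (14 mm behind the bar's middle line, the block's rear end then 26 mm in front of it). Axes as the gauge's.
- block_a: White porcelain terminal block, 80 long (x) x 28 wide (y) x 30 mm high, 140 to 280 g, loose, may be absent. Origin at the centre of its underside, z up. The terminal opening, a 13 mm vertical through-hole with a 3 mm chamfer, is 15 mm from the middle towards +x (the hole end, goes in first); the flat steel screw head near the other end is only for show.
- block_a_hole (a point): Centre of the mouth of the terminal opening on block_a's top face, 15 mm from its middle towards +x and 30 mm above its underside.
- block_b: White porcelain terminal block, 80 long (x) x 28 wide (y) x 30 mm high, 140 to 280 g, loose, may be absent. Origin at the centre of its underside, z up. The terminal opening, a 13 mm vertical through-hole with a 3 mm chamfer, is 15 mm from the middle towards +x (the hole end, goes in first); the flat steel screw head near the other end is only for show.
- block_b_hole (a point): Centre of the mouth of the terminal opening on block_b's top face, 15 mm from its middle towards +x and 30 mm above its underside.
- block_c: White porcelain terminal block, 80 long (x) x 28 wide (y) x 30 mm high, 140 to 280 g, loose, may be absent. Origin at the centre of its underside, z up. The terminal opening, a 13 mm vertical through-hole with a 3 mm chamfer, is 15 mm from the middle towards +x (the hole end, goes in first); the flat steel screw head near the other end is only for show.
- block_c_hole (a point): Centre of the mouth of the terminal opening on block_c's top face, 15 mm from its middle towards +x and 30 mm above its underside.
- pin_1: Contact pin, 62 mm long, 50 g, all alike: brass shank 10 mm thick, 28 mm long, tapered tip; steel collar 24 mm wide, 4 mm thick; round steel head 18 mm thick, 30 mm tall, to grip. Origin at the tip (bottom), z along the pin to the head. At first upright in the wooden stand, tip 2 mm and collar underside 30 mm above the table. There may be more pins than blocks.
- pin_2: Contact pin, 62 mm long, 50 g, all alike: brass shank 10 mm thick, 28 mm long, tapered tip; steel collar 24 mm wide, 4 mm thick; round steel head 18 mm thick, 30 mm tall, to grip. Origin at the tip (bottom), z along the pin to the head. At first upright in the wooden stand, tip 2 mm and collar underside 30 mm above the table. There may be more pins than blocks.
- pin_3: Contact pin, 62 mm long, 50 g, all alike: brass shank 10 mm thick, 28 mm long, tapered tip; steel collar 24 mm wide, 4 mm thick; round steel head 18 mm thick, 30 mm tall, to grip. Origin at the tip (bottom), z along the pin to the head. At first upright in the wooden stand, tip 2 mm and collar underside 30 mm above the table. There may be more pins than blocks.
- stand: Wooden pin stand, fixed, 34 (x) x 118 long (y) x 30 mm high, origin at the centre of its underside; holes of 13 mm at y = -42, 0 and +42 mm hold the three pins.
- jar: Bystander: small stoneware jar, 61 mm wide, 66 mm high. Origin at the centre of its underside.
- bud_jar: Bystander: round-bellied stoneware jar, 54 mm wide, 44 mm high. Origin at the centre of its underside.
- tape: Bystander: brown tape roll lying flat, 60 mm wide, 24 mm high. Origin at the centre of its underside.

How it is judged:
On the way:
1. the gate is pulled fully out to its stop (value of joint gate above 0.025 m), for 0.2 s.
At the end, for the whole second after the job is handed in: Gate still open (over 24 mm of its 28 mm); every block present lies flat in a bay, under the bar, hole end towards the end stop and within about 6 mm of it, at rest, each with a pin upright in its opening, within 4 mm of the hole's axis and its collar within 6 mm of seated (value of joint gate above 0.024 m and x of block_a in the frame of gauge between 0.008 and 0.018 m and (horizontal distance between block_a and bay0 below 0.01 m or horizontal distance between block_a and bay1 below 0.01 m or horizontal distance between block_a and bay2 below 0.01 m) and x of each of block_a_hole, block_b_hole, block_c_hole in the frame of gauge above 0.022 m and height (world z) of each of block_a, block_b, block_c below 0.006 m and angle between each of block_a, block_b, block_c's own z axis and vertical below 0.08 rad and ((horizontal distance between pin_1 and block_a_hole below 0.004 m and z of pin_1 in the frame of block_a between -0.006 and 0.008 m and angle between pin_1's own z axis and vertical below 0.12 rad) or (horizontal distance between pin_2 and block_a_hole below 0.004 m and z of pin_2 in the frame of block_a between -0.006 and 0.008 m and angle between pin_2's own z axis and vertical below 0.12 rad) or (horizontal distance between pin_3 and block_a_hole below 0.004 m and z of pin_3 in the frame of block_a between -0.006 and 0.008 m and angle between pin_3's own z axis and vertical below 0.12 rad)) and linear speed of each of block_a, block_b, block_c below 0.02 m/s and x of block_b in the frame of gauge between 0.008 and 0.018 m and (horizontal distance between block_b and bay0 below 0.01 m or horizontal distance between block_b and bay1 below 0.01 m or horizontal distance between block_b and bay2 below 0.01 m) and ((horizontal distance between pin_1 and block_b_hole below 0.004 m and z of pin_1 in the frame of block_b between -0.006 and 0.008 m and angle between pin_1's own z axis and vertical below 0.12 rad) or (horizontal distance between pin_2 and block_b_hole below 0.004 m and z of pin_2 in the frame of block_b between -0.006 and 0.008 m and angle between pin_2's own z axis and vertical below 0.12 rad) or (horizontal distance between pin_3 and block_b_hole below 0.004 m and z of pin_3 in the frame of block_b between -0.006 and 0.008 m and angle between pin_3's own z axis and vertical below 0.12 rad)) and x of block_c in the frame of gauge between 0.008 and 0.018 m and (horizontal distance between block_c and bay0 below 0.01 m or horizontal distance between block_c and bay1 below 0.01 m or horizontal distance between block_c and bay2 below 0.01 m) and ((horizontal distance between pin_1 and block_c_hole below 0.004 m and z of pin_1 in the frame of block_c between -0.006 and 0.008 m and angle between pin_1's own z axis and vertical below 0.12 rad) or (horizontal distance between pin_2 and block_c_hole below 0.004 m and z of pin_2 in the frame of block_c between -0.006 and 0.008 m and angle between pin_2's own z axis and vertical below 0.12 rad) or (horizontal distance between pin_3 and block_c_hole below 0.004 m and z of pin_3 in the frame of block_c between -0.006 and 0.008 m and angle between pin_3's own z axis and vertical below 0.12 rad))); the robot touches nothing.
It fails at once if the jar is moved more than 3 cm (distance of jar from where it was at the start of the episode above 0.03 m).
It fails at once if the bud jar is moved more than 3 cm (distance of bud_jar from where it was at the start of the episode above 0.03 m).
It fails at once if the tape is moved more than 3 cm (distance of tape from where it was at the start of the episode above 0.03 m).
Of block_a, block_b, block_c only 2 to 3 are there at a start; the rules pass over those that are not, and their reading is None.
At some moment in a run one of block_a, block_b, block_c may be knocked a few centimetres aside while the robot is not near it.
It also fails if it takes over 210 s, if anything falls off the work surface, if the arm or the gripper's body presses on something with over 40 N, if the wrist force passes 120 N, or if a joint passes its speed limit or range.

## Working session

There is one attempt and no reset: what is moved stays moved. The work goes in short steps, Python scripts to look and compute and a shell command to move; the robot and the scene stay as the last step left them, time stands still between calls to the robot, and variables do not carry over. Pictures are saved under pics/ and viewed, at most 16 in all, crops included, and the job is handed in when it is done.

```bash
ls; mkdir -p pics
python3 - <<'E'
from bench import ctrl,camera
import cv2
o=ctrl.get_obs();print(o)
for n in("scene","side"):
    c=camera(n);cv2.imwrite(f"pics/{n}0.png",c["color"]);print(n,c["fx"],c["cx"],c["cy"],c["xyz"],c["rotation"])
c=camera("wrist");cv2.imwrite("pics/w0.png",c["color"]);print(c["fx"],c["cx"],c["cy"],c["hand_eye"])
E
```

```text
pics
{'time_s': 0.0, 'q': array([-1.53627291e+00,  1.81552330e-01,  1.60798756e+00, -9.05609476e-06,
        1.35376365e+00, -2.06317565e-01]), 'dq': array([-0.00023765,  0.00087302,  0.00218831,  0.00013741, -0.00106048,
       -0.00276258]), 'joint_efforts': array([-3.49793218e-04, -4.44868934e+01, -3.51338124e+01, -3.70267790e-04,
        9.11302603e-03, -2.35544763e-05]), 'eef_pos': array([ 0.13713483, -0.55787312,  0.23838766]), 'eef_rot': array([-8.52667571e-04,  9.92757729e-01,  1.20130592e-01,  6.89849686e-05]), 'wrist_force': array([-0.57253214, -0.29859867, -1.20323214]), 'torque': array([-0.00896661,  0.00758452,  0.00902892]), 'grasp_force': 0.0, 'opening': 1.003934949795058}
scene 460.0316869172489 300.9426917218462 195.7091515315303 [ 0.1722638  -0.42917728  0.52889691] [-0.46833477  0.8203163  -0.2869602   0.15936611]
side 429.7665675778443 333.2856205972503 203.21381431242506 [ 0.38165296 -0.60087159  0.37139402] [-0.55696099  0.81872345 -0.10760324  0.08892645]
352.5658669814414 319.9250708466472 198.7861677982739 [[-5.46412202e-05 -9.59650752e-01 -2.81194651e-01  7.02567967e-02]
 [ 9.99999326e-01  2.73650167e-04 -1.12822122e-03  1.29778077e-03]
 [ 1.15964731e-03 -2.81194523e-01  9.59650090e-01 -1.33900287e-01]
 [ 0.00000000e+00  0.00000000e+00  0.00000000e+00  1.00000000e+00]]
```

View pics/scene0.png

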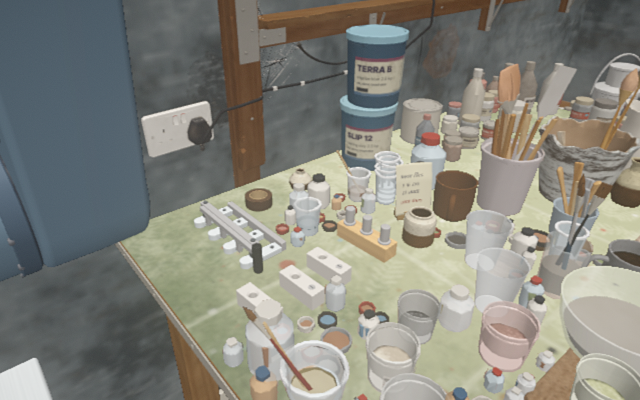

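View pics/side0.png

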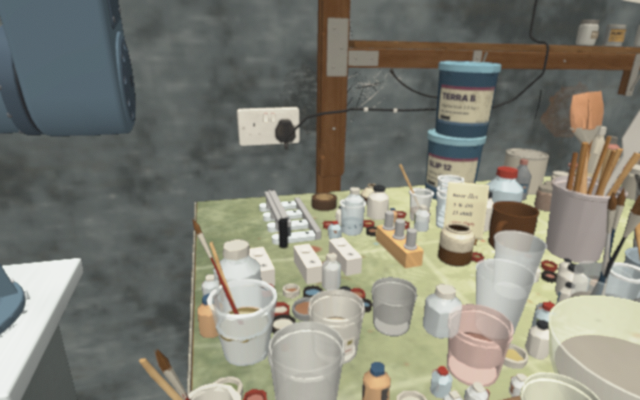

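The scene view shows the gauge at about (235,232), its knob at (257,258), blocks at (252,297), (302,286) and (328,265), and three pins at (349,215), (367,226) and (385,238). The side view agrees.

```bash
cat > h.py <<'E'
from bench import ctrl,camera
import cv2,numpy as np
from scipy.spatial.transform import Rotation as R
def q2R(q): return R.from_quat([q[1],q[2],q[3],q[0]]).as_matrix()
def view(n):
    o=ctrl.get_obs(); c=camera(n)
    if n=="wrist":
        T=np.eye(4);T[:3,:3]=q2R(o["eef_rot"]);T[:3,3]=o["eef_pos"]
        T=T@np.array(c["hand_eye"]); c["p"],c["R"]=T[:3,3],T[:3,:3]
    else: c["p"],c["R"]=np.array(c["xyz"]),q2R(c["rotation"])
    return c
def save(c,f): 
    import pickle; pickle.dump(c,open(f+".pkl","wb")); cv2.imwrite(f+".png",c["color"])
def load(f):
    import pickle; return pickle.load(open(f+".pkl","rb"))
def ray(c,u,v):
    d=c["R"]@np.array([(u-c["cx"])/c["fx"],(v-c["cy"])/c["fy"],1]);return c["p"],d
def plane(c,u,v,z):
    p,d=ray(c,u,v);return p+d*(z-p[2])/d[2]
def proj(c,P):
    x=c["R"].T@(np.array(P)-c["p"]);return np.array([c["cx"]+c["fx"]*x[0]/x[2],c["cy"]+c["fy"]*x[1]/x[2]])
E
python3 - <<'E'
from h import *
c=view("scene");save(c,"pics/s1")
for n,u,v,z in [("knob",257,244,.06),("blkL",252,294,.03),("blkM",302,284,.03),("blkR",328,261,.03),("barNear",270,252,.046),("barFar",206,207,.046),("pin1",349,207,.064),("pin2",367,217,.064),("pin3",385,230,.064),("jarbrown",420,225,0)]:
    print(n,plane(c,u,v,z).round(3))
cv2.imwrite("pics/crop1.png",cv2.resize(c["color"][180:330,180:440],None,fx=3,fy=3,interpolation=cv2.INTER_CUBIC))
E
```

```text
knob [0.502 0.113 0.06 ]
blkL [0.444 0.044 0.03 ]
blkM [0.52  0.013 0.03 ]
blkR [0.591 0.031 0.03 ]
barNear [0.516 0.097 0.046]
barFar [0.501 0.295 0.046]
pin1 [0.7   0.097 0.064]
pin2 [0.702 0.051 0.064]
pin3 [0.697 0.002 0.064]
jarbrown [0.837 0.029 0.   ]
```

View pics/crop1.png

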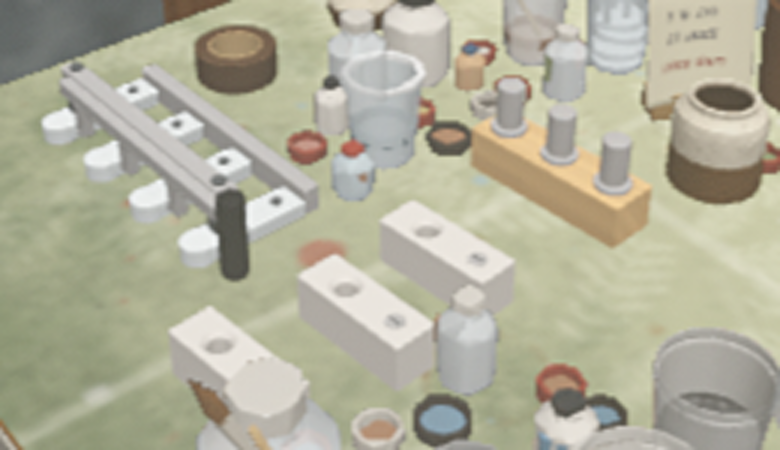

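Crop: the three blocks have their hole ends up-left, the gauge is in the upper left with its knob at the near right end, and the pins stand in the wooden stand. I'll move up over the work for a wrist view.

```bash
python3 -m pendant '[[0,0.1,0.3,0,0,0],[0,0.2,0.3,0,0,0],[0.11,0.23,0.1,0,0,0],[0.11,0.23,0.1,0,0,0],[0.11,0.23,0,0,0,0],[0.11,0.23,0,0,0,0],[0.11,0.23,0,0,0,0],[0.11,0.23,0,0,0,0],[0.11,0.23,0,0,0,0],[0.11,0.23,0,0,0,0]]' 1; python3 -m pendant '[[0.11,0.23,0,0,0,0],[0.11,0.23,0,0,0,0],[0.11,0.23,0,0,0,0],[0.11,0.23,0,0,0,0],[0.11,0.23,0,0,0,0],[0.11,0.23,0,0,0,0],[0.11,0.1,0,0,0,0],[0,0,0,0,0,0],[0,0,0,0,0,0],[0,0,0,0,0,0]]'
python3 - <<'E'
from h import *
print(ctrl.get_obs()["eef_pos"],ctrl.get_obs()["eef_rot"])
c=view("wrist");save(c,"pics/w1")
E
```

```text
time_s: 1.45
eef_pos: [0.3134, -0.1344, 0.3906]
eef_rot: [0.0, 0.993, 0.12, 0.0]
wrist_force: [1.5, -0.4, 0.3]
opening: 1.001
grasp_force: 0.0
time_s: 2.7
eef_pos: [0.4668, 0.1593, 0.3908]
eef_rot: [0.0, 0.993, 0.12, 0.0]
wrist_force: [-0.3, -0.1, -0.1]
opening: 1.002
grasp_force: 0.0
[0.46678174 0.15927519 0.39081505] [6.61711394e-05 9.92827511e-01 1.19555427e-01 1.70662250e-04]
```

View pics/w1.png

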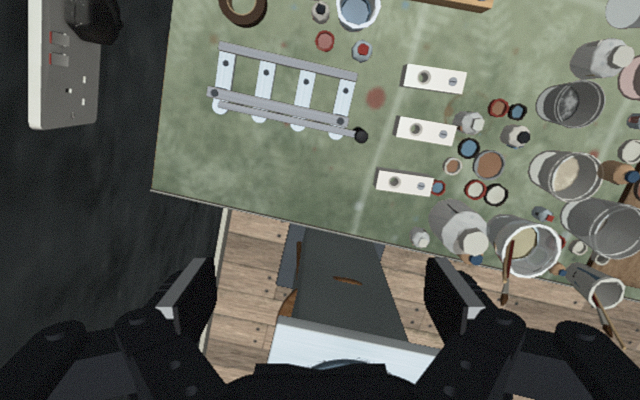

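The wrist view shows the gauge bar from (212,93) to (347,122), the knob at (361,136), and the end stop from (222,46) to (356,76). The blocks are at (434,79), (426,130) and (405,183), each with its hole on the left. The tape is at (243,8).

Run:
```python
from h import *
c=load("pics/w1");im=c["color"]
m=cv2.inRange(im,(170,170,170),(255,255,255));m[:,:365]=0;m[:50]=0;m[205:]=0;m[:,470:]=0
hs=cv2.cvtColor(im,cv2.COLOR_BGR2HSV)
cn,_=cv2.findContours(m,cv2.RETR_EXTERNAL,cv2.CHAIN_APPROX_NONE)
for k in cn:
    if cv2.contourArea(k)<300: continue
    P=np.array([plane(c,u,v,.03)[:2] for u,v in k[:,0]]);r=cv2.minAreaRect((P*1000).astype(np.float32))
    x,y,w,h=cv2.boundingRect(k);g=cv2.cvtColor(im,cv2.COLOR_BGR2GRAY)
    f=np.zeros_like(m);cv2.drawContours(f,[k],-1,255,-1);f=cv2.erode(f,np.ones((5,5)))
    d=((g<150)&(f>0)).astype(np.uint8);n,l,s,ce=cv2.connectedComponentsWithStats(d)
    print(r,cv2.boundingRect(k),[(s[i,4],ce[i].round(1),(plane(c,*ce[i],.03)*1000).round()[:2]) for i in range(1,n) if s[i,4]>3])
cv2.imwrite("pics/crop2.png",cv2.resize(im[30:160,195:385],None,fx=4,fy=4,interpolation=cv2.INTER_CUBIC))
```

```text
((446.0706787109375, 27.990922927856445), (28.177127838134766, 79.97406005859375), 5.357147693634033) (376, 170, 58, 27) [(np.int32(58), array([393.8, 181.2]), array([445.,  44.])), (np.int32(13), array([420.6, 185.6]), array([448.,   4.]))]
((524.4014892578125, 21.43210792541504), (28.513076782226562, 80.10514831542969), 4.229010105133057) (396, 116, 61, 30) [(np.int32(68), array([415.2, 128.7]), array([524.,  37.])), (np.int32(16), array([443. , 133.8]), array([526.,  -3.]))]
((592.5440673828125, 32.1539192199707), (28.410968780517578, 80.07147979736328), 5.757135391235352) (404, 63, 63, 31) [(np.int32(74), array([423.4,  76.8]), array([591.,  47.])), (np.int32(16), array([452.3,  81.1]), array([595.,   8.]))]
```

View pics/crop2.png

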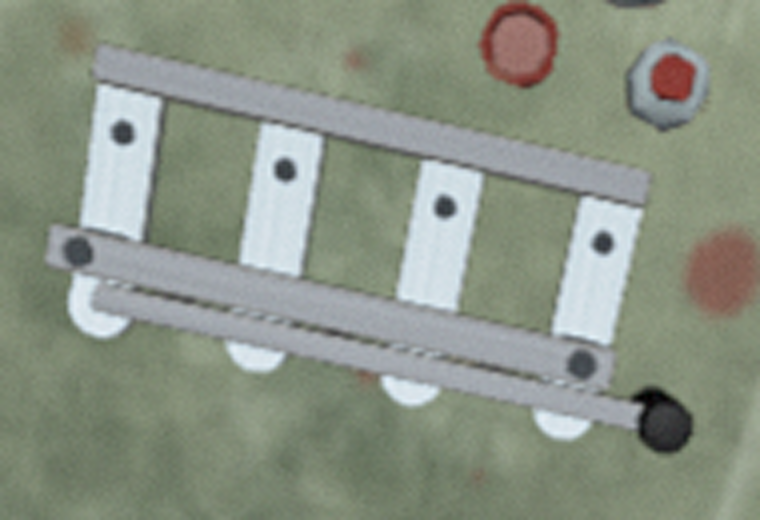

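Crop: the bar ends are at (49,246) and (610,366), the rail screws at (122,132), (285,169), (445,206) and (602,243), and the knob top at (665,426). The gate is shut.

Run:
```python
from h import *
c=load("pics/w1")
f=lambda x,y,z:(plane(c,195+x/4-.4,30+y/4-.4,z)*1000).round(1)[:2]
a,b=f(49,246,.046),f(610,366,.046);d=a-b;print("bar",a,b,(a+b)/2,np.hypot(*d),"yaw",np.degrees(np.arctan2(-d[0],d[1])))
sc=[f(x,y,.012) for x,y in[(122,132),(285,169),(445,206),(602,243)]];d=sc[0]-sc[3];print(sc,np.hypot(*d),np.degrees(np.arctan2(-d[0],d[1])))
print("knob",f(665,426,.06))
s1,s2=f(99,45,.02),f(649,172,.02);d=s1-s2;print("stoprear",s1,s2,np.hypot(*d),np.degrees(np.arctan2(-d[0],d[1])))
print("edge",[(plane(c,u,v,0)*1000).round() for u,v in[(200,197),(300,215),(355,226)]])
c=load("pics/s1")
for u,v in [(180+511/3,180+85/3),(180+562/3,180+110/3),(180+616/3,180+140/3)]: print("pin",(plane(c,u,v,.064)*1000).round())
```

```text
bar [505.8 319.2] [512.2 132.4] [509.  225.8] 186.90960381960045 yaw 1.9622570187930135
[array([546.4, 310.9]), array([547.9, 254.6]), array([549.2, 198.6]), array([550.3, 142.9])] 168.0452617600389 1.329841744896893
knob [498.6 111.2]
stoprear [571.  320.5] [576.  133.8] 186.76694032938482 1.5340676899790302
edge [array([345., 320.,   0.]), array([353., 163.,   0.]), array([356.,  74.,   0.])]
pin [699.  92.  64.]
pin [703.  51.  64.]
pin [705.   9.  64.]
```

```bash
python3 -m pendant '[[0.02,-0.03,-0.15,0,0,0.108],[0.02,-0.03,-0.15,0,0,0.108],[0.02,-0.03,-0.15,0,0,0.108],[0.02,-0.03,-0.15,0,0,0.108],[0.02,-0.03,-0.15,0,0,0.108],[0.02,-0.03,-0.15,0,0,0.108],[0.02,-0.03,-0.15,0,0,0.108],[0.02,-0.03,-0.15,0,0,0.108],[0,0,0,0,0,0],[0,0,0,0,0,0]]' 0.2
python3 - <<'E'
from h import *
o=ctrl.get_obs();print(o["q"])
c=view("wrist");save(c,"pics/w2")
m=cv2.inRange(c["color"],(0,0,0),(75,75,75))
u,v=proj(c,[.4986,.111,.06]);print(u,v)
n,l,s,ce=cv2.connectedComponentsWithStats(m)
for i in range(1,n):
    if s[i,4]>60: print(s[i],ce[i].round(1))
E
```

```text
time_s: 4.0
eef_pos: [0.4997, 0.1118, 0.1519]
eef_rot: [0.001, 0.699, 0.715, 0.001]
wrist_force: [0.2, 0.4, 0.5]
opening: 0.601
grasp_force: 0.0
[-1.20104326e-02  1.39104290e-01  1.84410598e+00  1.06469749e-04
  1.15682271e+00 -3.53015906e-02]
319.4571537147684 205.7463021161743
[  0   0 101   4 214] [60.4  0.7]
[    6     0   628   400 46585] [328.4 342.1]
[404   0  14 163 612] [410.1  73.5]
[597  41  19  25 217] [603.2  52.6]
[606  58  34  27 304] [624.5  72.9]
[518  65  23  19 341] [528.9  73.7]
[387  70   9   9  67] [391.1  74.1]
[489  77  15  14  99] [495.7  83.5]
[468  80  11  26  82] [474.2  91.5]
[    0    91   133   248 22659] [ 58.5 202.9]
[625  91  15  27 295] [633.1 105.2]
[523 117  24  43 274] [538.2 139.4]
[483 118  17  43 183] [490.9 137.2]
[632 130   8  19  79] [636.7 138.1]
[597 133  20  29 185] [602.6 147. ]
[609 139  21  21 310] [618.6 148.8]
[435 149  10  27 107] [439.  162.5]
[332 152  13  13 118] [338.  157.8]
[307 179  25  40 691] [319.1 201.2]
[572 216  43  32 703] [589.9 228.8]
[564 266  42  35 683] [581.8 280. ]
[ 601  284   39   75 1968] [623.9 318.1]
[558 313  40  35 679] [574.5 327.2]
[252 333  19   9  74] [260.  338.2]
```

View pics/w2.png

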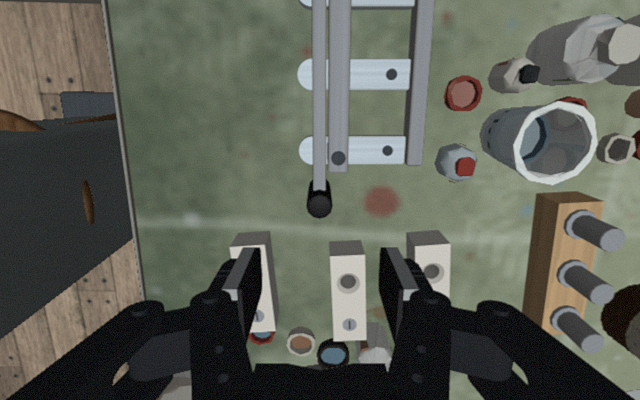

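Knob top at about (319,203), where it was predicted. Go down on it and grip.

```bash
python3 -m pendant '[[-0.005,0,-0.155,0,0,0],[0,0,-0.155,0,0,0],[0,0,-0.155,0,0,0],[0,0,-0.155,0,0,0],[0,0,0,0,0,0],[0,0,0,0,0,0],[0,0,0,0,0,0],[0,0,0,0,0,0],[0,0,0,0,0,0],[0,0,0,0,0,0]]' 0.2; python3 -m pendant '[[0,0,0,0,0,0],[0,0,0,0,0,0],[0,0,0,0,0,0],[0,0,0,0,0,0],[0,0,0,0,0,0],[0,-0.03,0,0,0,0],[0,-0.03,0,0,0,0],[0,-0.03,0,0,0,0],[0,-0.03,0,0,0,0],[0,0,0,0,0,0]]' -1
```

```text
time_s: 5.3
eef_pos: [0.4982, 0.112, 0.0268]
eef_rot: [0.0, 0.697, 0.717, 0.0]
wrist_force: [-0.5, -1.2, -0.7]
opening: 0.603
grasp_force: 0.0
time_s: 6.55
eef_pos: [0.4996, 0.0883, 0.0269]
eef_rot: [0.001, 0.698, 0.716, 0.001]
wrist_force: [7.6, 3.3, -4.5]
opening: 0.198
grasp_force: 58.7
```

```bash
python3 -m pendant '[[0,-0.01,0,0,0,0],[0,-0.01,0,0,0,0],[0,-0.01,0,0,0,0],[0,-0.005,0,0,0,0],[0,0,0,0,0,0],[0,0,0,0,0,0],[0,0,0,0,0,0],[0,0,0,0,0,0],[0,0,0,0,0,0],[0,0,0,0,0,0]]'
```

```text
time_s: 7.8
eef_pos: [0.4996, 0.0839, 0.0269]
eef_rot: [-0.0, 0.698, 0.716, 0.003]
wrist_force: [10.2, 16.2, -6.9]
opening: 0.194
grasp_force: 58.7
```

At the stop (28 mm, force rising). Release and rise.

```bash
python3 -m pendant '[[0,0.01,0,0,0,0],[0,0,0,0,0,0],[0,0,0,0,0,0],[0,0,0,0,0,0],[0,0,0.1,0,0,0],[0,0,0.2,0,0,0],[0,0,0.2,0,0,0],[0,0,0.2,0,0,0],[0,0,0,0,0,0],[0,0,0,0,0,0]]' 0.2
python3 - <<'E'
from h import *
c=view("wrist");save(c,"pics/w3")
a=load("pics/w2")
print(proj(c,[.4982,.083,.06]))
im=c["color"]; cv2.imwrite("pics/w3b.png",im)
# pins: tops
for u,v in [(606,233),(597,288),(592,340)]: print((plane(a,u,v,.064)*1000).round())
E
```

```text
time_s: 9.05
eef_pos: [0.4976, 0.0829, 0.166]
eef_rot: [-0.0, 0.698, 0.717, -0.0]
wrist_force: [-0.4, 0.2, -0.9]
opening: 0.599
grasp_force: 0.0
[322.21890112 198.61814427]
[692.  97.  64.]
[697.  56.  64.]
[703.  12.  64.]
```

View pics/w3.png

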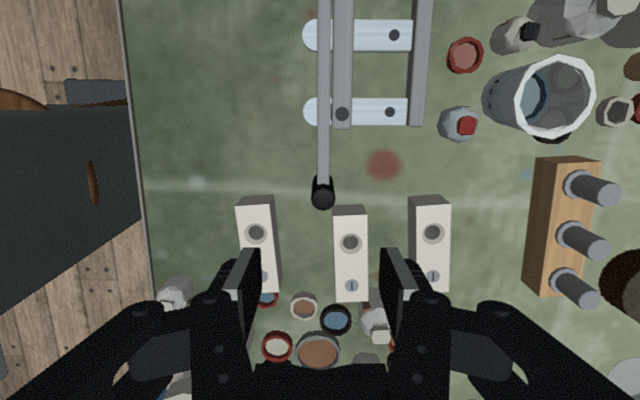

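The gate is open, with the knob at (322,190) and the blocks undisturbed at (258,240), (350,250) and (430,240). Next I'll grip the nearest block 15 mm behind its middle.

```bash
python3 -m pendant '[[-0.125,-0.175,0,0,0,0.021],[-0.125,-0.175,0,0,0,0.021],[0,0,-0.14,0,0,0],[0,0,-0.14,0,0,0],[0,0,-0.14,0,0,0],[0,0,-0.14,0,0,0],[0,0,-0.14,0,0,0],[0,0,-0.02,0,0,0],[0,0,0,0,0,0],[0,0,0,0,0,0]]' 0.2;  python3 -m pendant '[[0,0,0,0,0,0],[0,0,0,0,0,0],[0,0,0,0,0,0],[0,0,0,0,0,0],[0,0,0,0,0,0],[0,0,0,0,0,0],[0,0,0.1,0,0,0],[0,0,0.15,0,0,0],[0,0,0.2,0,0,0],[0,0,0,0,0,0]]' -1
```

```text
time_s: 10.35
eef_pos: [0.4489, 0.0129, 0.0234]
eef_rot: [0.001, 0.673, 0.739, 0.0]
wrist_force: [-0.5, -0.4, -0.4]
opening: 0.602
grasp_force: 0.0
time_s: 11.6
eef_pos: [0.4506, 0.0125, 0.1157]
eef_rot: [0.003, 0.673, 0.739, 0.002]
wrist_force: [0.7, -0.2, -1.3]
opening: 0.313
grasp_force: 59.5
```

```bash
python3 -m pendant '[[-0.011,0.134,0,0,0,-0.104],[-0.011,0.134,0,0,0,-0.104],[-0.011,0.134,0,0,0,-0.104],[-0.011,0.134,0,0,0,-0.104],[-0.011,0.134,0,0,0,-0.104],[-0.011,0.134,0,0,0,-0.104],[-0.011,0.134,0,0,0,-0.104],[-0.011,0.134,0,0,0,-0.104],[-0.011,0.134,0,0,0,-0.104],[-0.011,0.134,0,0,0,-0.107]]'; python3 -m pendant '[[0,0,-0.1,0,0,0],[0,0,-0.1,0,0,0],[0,0,-0.05,0,0,0],[0,0,0,0,0,0],[0,0,0,0,0,0],[0,0,0,0,0,0],[0,0,0,0,0,0],[0,0,0,0,0,0],[0,0,0,0,0,0],[0,0,0,0,0,0]]'
python3 - <<'E'
from h import *
c=view("wrist");save(c,"pics/w4")
E
```

```text
time_s: 12.85
eef_pos: [0.4251, 0.2815, 0.1112]
eef_rot: [0.0, 1.0, 0.01, -0.001]
wrist_force: [1.2, 0.2, -1.4]
opening: 0.312
grasp_force: 59.4
time_s: 14.1
eef_pos: [0.4261, 0.281, 0.0626]
eef_rot: [0.0, 1.0, 0.013, -0.0]
wrist_force: [0.1, 0.4, -1.1]
opening: 0.312
grasp_force: 59.4
```

View pics/w4.png

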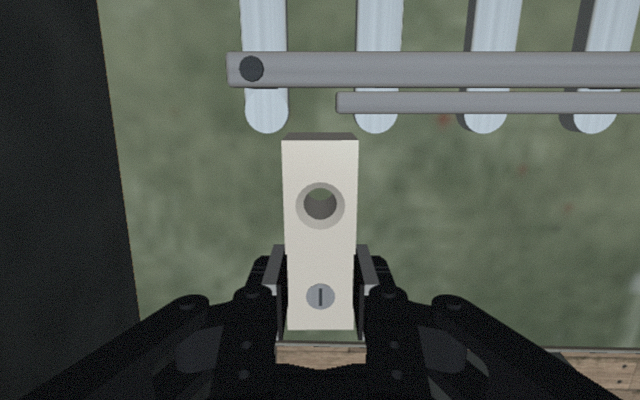

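The block hangs square in front of the left bay. The rail ends are at columns 266 and 378 and the block's axis is at 320.

Run:
```python
from h import *
c=load("pics/w4")
def gauge(w): 
    a=np.radians(1.5);d=np.array(w[:2])*1000-[509,226.3];return np.array([d@[np.cos(a),np.sin(a)],d@[-np.sin(a),np.cos(a)]]).round(1)
for u,v,z in [(266,132,.012),(378,132,.012),(484,132,.012),(592,132,.012),(228,70,.046),(632,70,.046),(252,69,.047)]: print(u,(plane(c,u,v,z)*1000).round(1),gauge(plane(c,u,v,z)))
z0=.0626-.0234
for u,v in[(320,205),(320,297),(284,140),(356,140)]: print(u,(plane(c,u,v,z0+.03)*1000).round(1),gauge(plane(c,u,v,z0+.03)))
print("tcp",gauge(ctrl.get_obs()["eef_pos"]))
```

```text
266 [477.8 308.9  12. ] [-29.   83.4]
378 [479.3 251.   12. ] [-29.   25.5]
484 [480.7 196.3  12. ] [-29.  -29.2]
592 [482.2 140.6  12. ] [-29.1 -84.9]
228 [505.6 318.6  46. ] [-1.  92.4]
632 [509.7 156.5  46. ] [ -1.1 -69.8]
252 [506.1 308.8  47. ] [-0.7 82.6]
320 [456.9 280.4  69.2] [-50.6  55.4]
320 [417.5 279.4  69.2] [-90.1  55.5]
284 [481.  293.9  69.2] [-26.2  68.3]
356 [481.7 268.1  69.2] [-26.2  42.5]
tcp [-81.4  56.9]
```

```bash
python3 -m pendant '[[0,0,-0.1,0,0,0],[0,0,-0.094,0,0,0],[0,0,0,0,0,0],[0.04,0.001,0,0,0,0],[0.04,0.001,0,0,0,0],[0.04,0.001,0,0,0,0],[0.04,0.001,0,0,0,0],[0.04,0.001,0,0,0,0],[0.04,0.001,0,0,0,0],[0,0,0,0,0,0]]'; python3 -m pendant '[[0,0,0,0,0,0],[0,0,0,0,0,0],[0,0,0,0,0,0],[0,0,0,0,0,0],[-0.2,0,0,0,0,0],[-0.15,0,0,0,0,0],[0,0,0,0,0,0],[0,0,0,0,0,0],[0,0,0,0,0,0],[0,0,0,0,0,0]]' -0.05
```

```text
time_s: 15.4
eef_pos: [0.4749, 0.2822, 0.0239]
eef_rot: [-0.0, 1.0, 0.013, 0.0]
wrist_force: [-0.6, 0.6, -1.1]
opening: 0.309
grasp_force: 62.1
time_s: 16.65
eef_pos: [0.405, 0.2822, 0.0239]
eef_rot: [-0.0, 1.0, 0.013, 0.0]
wrist_force: [-0.8, -1.1, 0.4]
opening: 0.478
grasp_force: 0.0
```

```bash
python3 -m pendant '[[0,0,0,0,0,0],[0,0,0,0,0,0],[0,0,0,0,0,0],[0,0,0,0,0,0],[0.1,0.002,0,0,0,0],[0.1,0.002,0,0,0,0],[0.06,0,0,0,0,0],[0.03,0.001,0,0,0,0],[0.02,0.001,0,0,0,0],[0,0,0,0,0,0]]' -1; python3 -m pendant '[[0.01,0,0,0,0,0],[0.005,0,0,0,0,0],[0.005,0,0,0,0,0],[0.005,0,0,0,0,0],[0.005,0,0,0,0,0],[0,0,0,0,0,0],[0,0,0,0,0,0],[0,0,0,0,0,0],[0,0,0,0,0,0],[0,0,0,0,0,0]]'
```

```text
time_s: 17.9
eef_pos: [0.4661, 0.2834, 0.0237]
eef_rot: [0.0, 1.0, 0.013, 0.0]
wrist_force: [-0.0, 0.5, -0.6]
opening: 0.002
grasp_force: 0.0
time_s: 19.15
eef_pos: [0.4709, 0.2834, 0.0236]
eef_rot: [0.0, 1.0, 0.013, -0.001]
wrist_force: [-5.2, -0.2, 3.1]
opening: 0.003
grasp_force: 2.6
```

Contact force −5 N at gauge x −36.6, so the block is home. Back off and return for the next block, with a look.

```bash
python3 -m pendant '[[-0.15,0,0,0,0,0],[0,0,0.25,0,0,0],[0,0,0.25,0,0,0],[0,0,0.22,0,0,0],[0.05,-0.12,0,0,0,0.1],[0.05,-0.12,0,0,0,0.1],[0.05,-0.12,0,0,0,0.1],[0.05,-0.12,0,0,0,0.1],[0.05,-0.12,0,0,0,0.1],[0.05,-0.12,0,0,0,0.1]]' 0.2; python3 -m pendant '[[0.05,-0.1,0,0,0,0.1],[0.05,-0.1,0,0,0,0.1],[0,-0.1,0,0,0,0.1],[0,-0.1,0,0,0,0.1],[0,0,0,0,0,0.03],[0,0,0,0,0,0],[0,0,0,0,0,0],[0,0,0,0,0,0],[0,0,0,0,0,0],[0,0,0,0,0,0]]'
cat >> h.py <<'E'
def gauge(w): 
    a=np.radians(1.5);d=np.array(w[:2])*1000-[509,226.3];return np.array([d@[np.cos(a),np.sin(a)],d@[-np.sin(a),np.cos(a)]]).round(1)
def world(x,y):
    a=np.radians(1.5);return np.array([509+x*np.cos(a)-y*np.sin(a),226.3+x*np.sin(a)+y*np.cos(a)]).round(1)
def tcp():
    o=ctrl.get_obs();q=o["eef_rot"];return (o["eef_pos"]*1000).round(1),round(float(np.degrees(2*np.arctan2(q[2],q[1]))),2)
def blocks(c):
    im=c["color"];g=cv2.cvtColor(im,cv2.COLOR_BGR2GRAY)
    m=cv2.inRange(im,(165,165,165),(255,255,255))
    cn,_=cv2.findContours(m,cv2.RETR_EXTERNAL,cv2.CHAIN_APPROX_NONE)
    for k in cn:
        if cv2.contourArea(k)<500: continue
        P=np.array([plane(c,u,v,.03)[:2] for u,v in k[:,0]]);(ce,(w,h),an)=cv2.minAreaRect((P*1000).astype(np.float32))
        if 60<max(w,h)<95 and 20<min(w,h)<36: print(np.round(ce,1),round(w,1),round(h,1),round(an,1),cv2.boundingRect(k))
E
python3 - <<'E'
from h import *
print(tcp());c=view("wrist");save(c,"pics/w5");blocks(c)
E
```

```text
time_s: 20.4
eef_pos: [0.5029, 0.1385, 0.1681]
eef_rot: [0.0, 0.884, 0.468, 0.0]
wrist_force: [-0.3, 0.1, -0.0]
opening: 0.599
grasp_force: 0.0
time_s: 21.65
eef_pos: [0.5221, 0.0595, 0.1678]
eef_rot: [0.0, 0.681, 0.732, -0.0]
wrist_force: [0.5, 0.4, 0.6]
opening: 0.604
grasp_force: 0.0
(array([522.1,  59.5, 167.8]), 94.17)
[524.3  21.6] 27.9 78.6 4.2 (303, 186, 36, 90)
[591.9  34.9] 27.8 73.5 6.0 (387, 179, 37, 85)
```

View pics/w5.png

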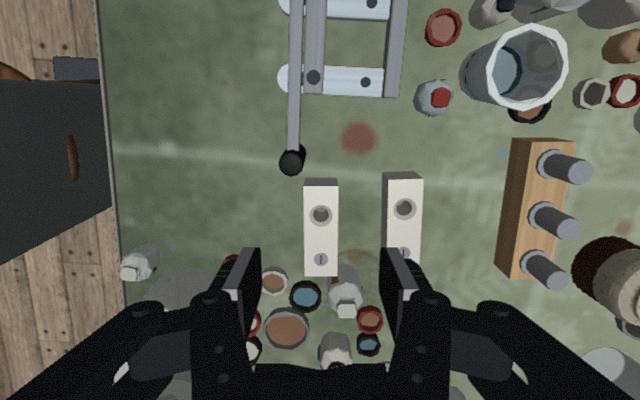

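The middle and rear blocks are unmoved, at (320,228) and (403,215). Grip the middle one.

```bash
python3 -m pendant '[[0.017,-0.13,0,0,0,0],[0,-0.135,0,0,0,0],[0,0,-0.14,0,0,0],[0,0,-0.14,0,0,0],[0,0,-0.14,0,0,0],[0,0,-0.14,0,0,0],[0,0,-0.14,0,0,0],[0,0,-0.022,0,0,0],[0,0,0,0,0,0],[0,0,0,0,0,0]]' 0.2;  python3 -m pendant '[[0,0,0,0,0,0],[0,0,0,0,0,0],[0,0,0,0,0,0],[0,0,0,0,0,0],[0,0,0,0,0,0],[0,0,0,0,0,0],[0,0,0.1,0,0,0],[0,0,0.15,0,0,0],[0,0,0.2,0,0,0],[0,0,0,0,0,0]]' -1
python3 - <<'E'
from h import *
p,y=tcp();t=world(-81,0);print(p,y,(t-p[:2])/200,(1.5-y)/90)
E
```

```text
time_s: 22.95
eef_pos: [0.5266, 0.0062, 0.0247]
eef_rot: [0.001, 0.681, 0.732, 0.001]
wrist_force: [-0.0, 0.7, 0.6]
opening: 0.597
grasp_force: 0.0
time_s: 24.2
eef_pos: [0.528, 0.0059, 0.1167]
eef_rot: [0.003, 0.681, 0.732, 0.002]
wrist_force: [0.8, -0.7, -2.2]
opening: 0.313
grasp_force: 59.6
[528.    5.9 116.7] 94.18 [-0.5     1.0915] -1.029777777777778
```

```bash
python3 -m pendant '[[-0.05,0.109,0,0,0,-0.103],[-0.05,0.109,0,0,0,-0.103],[-0.05,0.109,0,0,0,-0.103],[-0.05,0.109,0,0,0,-0.103],[-0.05,0.109,0,0,0,-0.103],[-0.05,0.109,0,0,0,-0.103],[-0.05,0.109,0,0,0,-0.103],[-0.05,0.109,0,0,0,-0.103],[-0.05,0.109,0,0,0,-0.103],[-0.05,0.109,0,0,0,-0.103]]'; python3 -m pendant '[[0,0,-0.1,0,0,0],[0,0,-0.1,0,0,0],[0,0,-0.05,0,0,0],[0,0,0,0,0,0],[0,0,0,0,0,0],[0,0,0,0,0,0],[0,0,0,0,0,0],[0,0,0,0,0,0],[0,0,0,0,0,0],[0,0,0,0,0,0]]'
python3 - <<'E'
from h import *
p,y=tcp();t=world(-81,0);print(p,y,gauge(p/1000),(t-p[:2])/200,(1.5-y)/90)
c=view("wrist");save(c,"pics/w6");g=cv2.cvtColor(c["color"],cv2.COLOR_BGR2GRAY)
d=cv2.inRange(g[170:240,290:350],0,110);M=cv2.moments(d);u,v=290+M["m10"]/M["m00"],170+M["m01"]/M["m00"]
print(u,v,gauge(plane(c,u,v,.03+p[2]/1000-.0247)))
E
```

```text
time_s: 25.45
eef_pos: [0.4241, 0.2248, 0.112]
eef_rot: [0.0, 1.0, 0.01, -0.001]
wrist_force: [0.6, 0.3, -2.0]
opening: 0.311
grasp_force: 59.5
time_s: 26.7
eef_pos: [0.4255, 0.2244, 0.0634]
eef_rot: [-0.0, 1.0, 0.013, 0.0]
wrist_force: [0.1, -0.1, -2.2]
opening: 0.312
grasp_force: 59.5
[425.5 224.4  63.4] 1.47 [-83.5   0.3] [ 0.0125 -0.001 ] 0.00033333333333333365
320.141689373297 203.87057220708448 [-52.7  -1.2]
```

```bash
python3 -m pendant '[[0,0,-0.1,0,0,0],[0,0,-0.094,0,0,0],[0,0,0,0,0,0],[0.042,0.001,0,0,0,0],[0.042,0.001,0,0,0,0],[0.042,0.001,0,0,0,0],[0.042,0.001,0,0,0,0],[0.042,0.001,0,0,0,0],[0.042,0.001,0,0,0,0],[0,0,0,0,0,0]]'; python3 -m pendant '[[0,0,0,0,0,0],[0,0,0,0,0,0],[0,0,0,0,0,0],[0,0,0,0,0,0],[-0.2,0,0,0,0,0],[-0.15,0,0,0,0,0],[0,0,0,0,0,0],[0,0,0,0,0,0],[0,0,0,0,0,0],[0,0,0,0,0,0]]' -0.05;  python3 -m pendant '[[0,0,0,0,0,0],[0,0,0,0,0,0],[0,0,0,0,0,0],[0,0,0,0,0,0],[0.1,0.002,0,0,0,0],[0.1,0.002,0,0,0,0],[0.06,0,0,0,0,0],[0.03,0.001,0,0,0,0],[0.02,0.001,0,0,0,0],[0,0,0,0,0,0]]' -1
```

```text
time_s: 28.0
eef_pos: [0.4768, 0.2256, 0.0247]
eef_rot: [-0.0, 1.0, 0.013, 0.0]
wrist_force: [-1.3, 0.3, -2.2]
opening: 0.308
grasp_force: 62.1
time_s: 29.25
eef_pos: [0.4068, 0.2256, 0.0247]
eef_rot: [-0.0, 1.0, 0.013, 0.0]
wrist_force: [0.7, -0.2, 0.3]
opening: 0.479
grasp_force: 0.0
time_s: 30.5
eef_pos: [0.4679, 0.2269, 0.0245]
eef_rot: [-0.0, 1.0, 0.013, 0.0]
wrist_force: [-0.4, -1.2, 0.1]
opening: -0.001
grasp_force: 0.0
```

```bash
python3 -m pendant '[[0.01,0,0,0,0,0],[0.005,0,0,0,0,0],[0.005,0,0,0,0,0],[0.005,0,0,0,0,0],[0.004,0,0,0,0,0],[0,0,0,0,0,0],[0,0,0,0,0,0],[0,0,0,0,0,0],[0,0,0,0,0,0],[0,0,0,0,0,0]]'; python3 -m pendant '[[-0.15,0,0,0,0,0],[0,0,0.25,0,0,0],[0,0,0.25,0,0,0],[0,0,0.22,0,0,0],[0.1,-0.09,0,0,0,0.1],[0.1,-0.09,0,0,0,0.1],[0.1,-0.09,0,0,0,0.1],[0.1,-0.09,0,0,0,0.1],[0.1,-0.09,0,0,0,0.1],[0.1,-0.09,0,0,0,0.1]]' 0.2; python3 -m pendant '[[0.05,-0.07,0,0,0,0.1],[0.05,-0.07,0,0,0,0.1],[0.05,-0.07,0,0,0,0.1],[0,-0.07,0,0,0,0.1],[0,0,0,0,0,0.05],[0,0,0,0,0,0],[0,0,0,0,0,0],[0,0,0,0,0,0],[0,0,0,0,0,0],[0,0,0,0,0,0]]'
python3 - <<'E'
from h import *
p,y=tcp();print(p,y);c=view("wrist");save(c,"pics/w7");blocks(c)
E
```

```text
time_s: 31.75
eef_pos: [0.4723, 0.2268, 0.0243]
eef_rot: [0.0, 1.0, 0.013, -0.001]
wrist_force: [-6.0, -0.4, 4.9]
opening: -0.003
grasp_force: 3.0
time_s: 33.0
eef_pos: [0.5648, 0.1181, 0.1688]
eef_rot: [0.0, 0.884, 0.468, 0.001]
wrist_force: [-0.1, 0.5, -0.6]
opening: 0.601
grasp_force: 0.0
time_s: 34.25
eef_pos: [0.5937, 0.0629, 0.1686]
eef_rot: [0.0, 0.669, 0.743, 0.0]
wrist_force: [1.1, 0.3, 0.7]
opening: 0.6
grasp_force: 0.0
[593.7  62.9 168.6] 95.96
[592.4  31.8] 27.9 78.6 6.0 (298, 177, 36, 91)
```

View pics/w7.png

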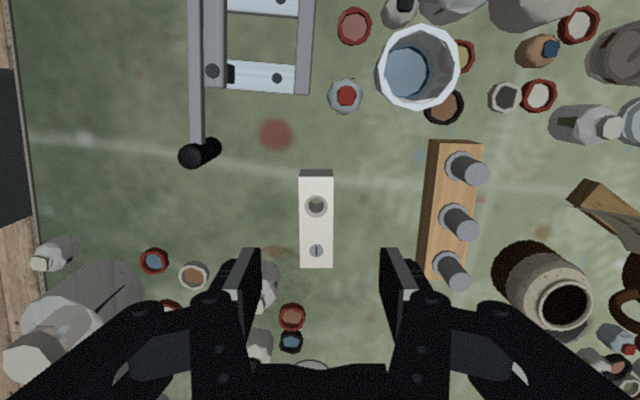

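The last block is at (316,220), unmoved. The stand with its pins is at (455,215).

```bash
python3 -m pendant '[[0,-0.115,0,0,0,0],[0,-0.115,0,0,0,0],[0,0,-0.14,0,0,0],[0,0,-0.14,0,0,0],[0,0,-0.14,0,0,0],[0,0,-0.14,0,0,0],[0,0,-0.14,0,0,0],[0,0,-0.026,0,0,0],[0,0,0,0,0,0],[0,0,0,0,0,0]]' 0.2;  python3 -m pendant '[[0,0,0,0,0,0],[0,0,0,0,0,0],[0,0,0,0,0,0],[0,0,0,0,0,0],[0,0,0,0,0,0],[0,0,0,0,0,0],[0,0,0.1,0,0,0],[0,0,0.15,0,0,0],[0,0,0.2,0,0,0],[0,0,0,0,0,0]]' -1
python3 - <<'E'
from h import *
p,y=tcp();t=world(-81,-56.5);print(p,y,(t-p[:2])/200,(1.5-y)/90)
E
```

```text
time_s: 35.55
eef_pos: [0.5949, 0.0167, 0.0248]
eef_rot: [0.001, 0.669, 0.743, 0.001]
wrist_force: [-0.2, -0.3, -0.2]
opening: 0.6
grasp_force: 0.0
time_s: 36.8
eef_pos: [0.5965, 0.0165, 0.118]
eef_rot: [0.003, 0.669, 0.743, 0.002]
wrist_force: [-0.2, -0.4, -3.0]
opening: 0.307
grasp_force: 59.7
[596.5  16.5 118. ] 95.98 [-0.835  0.756] -1.049777777777778
```

```bash
python3 -m pendant '[[-0.082,0.0755,0,0,0,-0.105],[-0.082,0.0755,0,0,0,-0.105],[-0.082,0.0755,0,0,0,-0.105],[-0.082,0.0755,0,0,0,-0.105],[-0.082,0.0755,0,0,0,-0.105],[-0.082,0.0755,0,0,0,-0.105],[-0.082,0.0755,0,0,0,-0.105],[-0.082,0.0755,0,0,0,-0.105],[-0.082,0.0755,0,0,0,-0.105],[-0.082,0.0755,0,0,0,-0.105]]'; python3 -m pendant '[[0,0,-0.1,0,0,0],[0,0,-0.1,0,0,0],[0,0,-0.05,0,0,0],[0,0,0,0,0,0],[0,0,0,0,0,0],[0,0,0,0,0,0],[0,0,0,0,0,0],[0,0,0,0,0,0],[0,0,0,0,0,0],[0,0,0,0,0,0]]'
python3 - <<'E'
from h import *
p,y=tcp();t=world(-81,-57);print(p,y,gauge(p/1000),(t-p[:2])/200,(1.5-y)/90)
c=view("wrist");save(c,"pics/w8");g=cv2.cvtColor(c["color"],cv2.COLOR_BGR2GRAY)
d=cv2.inRange(g[170:240,290:350],0,110);M=cv2.moments(d);u,v=290+M["m10"]/M["m00"],170+M["m01"]/M["m00"]
print(u,v,gauge(plane(c,u,v,.03+p[2]/1000-.0248)))
E
```

```text
time_s: 38.05
eef_pos: [0.4281, 0.1681, 0.1125]
eef_rot: [0.0, 1.0, 0.01, -0.001]
wrist_force: [0.6, 0.2, -3.1]
opening: 0.312
grasp_force: 59.7
time_s: 39.3
eef_pos: [0.4297, 0.1678, 0.0634]
eef_rot: [-0.0, 1.0, 0.013, 0.0]
wrist_force: [0.6, 0.4, -3.1]
opening: 0.309
grasp_force: 59.6
[429.7 167.8  63.4] 1.47 [-80.8 -56.4] [-0.001 -0.003] 0.00033333333333333365
320.30429292929296 202.1729797979798 [-49.3 -57.9]
```

```bash
python3 -m pendant '[[0,0,-0.1,0,0,0],[0,0,-0.094,0,0,0],[0,0,0,0,0,0],[0.04,0.001,0,0,0,0],[0.04,0.001,0,0,0,0],[0.04,0.001,0,0,0,0],[0.04,0.001,0,0,0,0],[0.04,0.001,0,0,0,0],[0.04,0.001,0,0,0,0],[0,0,0,0,0,0]]'; python3 -m pendant '[[0,0,0,0,0,0],[0,0,0,0,0,0],[0,0,0,0,0,0],[0,0,0,0,0,0],[-0.2,0,0,0,0,0],[-0.15,0,0,0,0,0],[0,0,0,0,0,0],[0,0,0,0,0,0],[0,0,0,0,0,0],[0,0,0,0,0,0]]' -0.05;  python3 -m pendant '[[0,0,0,0,0,0],[0,0,0,0,0,0],[0,0,0,0,0,0],[0,0,0,0,0,0],[0.1,0.002,0,0,0,0],[0.1,0.002,0,0,0,0],[0.06,0,0,0,0,0],[0.03,0.001,0,0,0,0],[0.02,0.001,0,0,0,0],[0,0,0,0,0,0]]' -1; python3 -m pendant '[[0.01,0,0,0,0,0],[0.005,0,0,0,0,0],[0.005,0,0,0,0,0],[0.004,0,0,0,0,0],[0,0,0,0,0,0],[0,0,0,0,0,0],[0,0,0,0,0,0],[0,0,0,0,0,0],[0,0,0,0,0,0],[0,0,0,0,0,0]]'
```

```text
time_s: 40.6
eef_pos: [0.4785, 0.169, 0.0247]
eef_rot: [-0.0, 1.0, 0.013, 0.0]
wrist_force: [-1.0, 0.4, -2.5]
opening: 0.307
grasp_force: 62.5
time_s: 41.85
eef_pos: [0.4086, 0.169, 0.0247]
eef_rot: [-0.0, 1.0, 0.013, 0.0]
wrist_force: [0.5, 0.6, 0.4]
opening: 0.476
grasp_force: 0.0
time_s: 43.1
eef_pos: [0.4698, 0.1702, 0.0245]
eef_rot: [-0.0, 1.0, 0.013, 0.0]
wrist_force: [0.3, 0.2, 0.1]
opening: -0.003
grasp_force: 0.0
time_s: 44.35
eef_pos: [0.4737, 0.1702, 0.0244]
eef_rot: [0.0, 1.0, 0.013, -0.001]
wrist_force: [-5.6, 0.1, 2.5]
opening: 0.001
grasp_force: 2.5
```

All three blocks are in. Rise for a view covering both the holes and the pins.

```bash
python3 -m pendant '[[-0.15,0,0,0,0,0],[0,0,0.25,0,0,0],[0,0,0.25,0,0,0],[0.1,-0.04,0.25,0,0,0],[0.1,-0.04,0.25,0,0,0],[0.2,-0.04,0,0,0,0],[0.2,-0.04,0,0,0,0],[0,0,0,0,0,0],[0,0,0,0,0,0],[0,0,0,0,0,0]]' -0.4
python3 - <<'E'
from h import *
p,y=tcp();print(p,y);c=view("wrist");save(c,"pics/w9")
for b in (-56,0,56):
    w=world(29,b);print(w,proj(c,[w[0]/1000,w[1]/1000,.03]))
E
```

```text
time_s: 45.6
eef_pos: [0.5637, 0.1386, 0.2246]
eef_rot: [-0.0, 1.0, 0.013, -0.0]
wrist_force: [-0.8, 0.1, 0.6]
opening: 0.303
grasp_force: 0.0
[563.7 138.6 224.6] 1.5
[539.5 171.1] [284.55336877 196.32127337]
[538.  227.1] [226.7643426 196.3393441]
[536.5 283. ] [169.10403088 196.36003017]
```

View pics/w9.png

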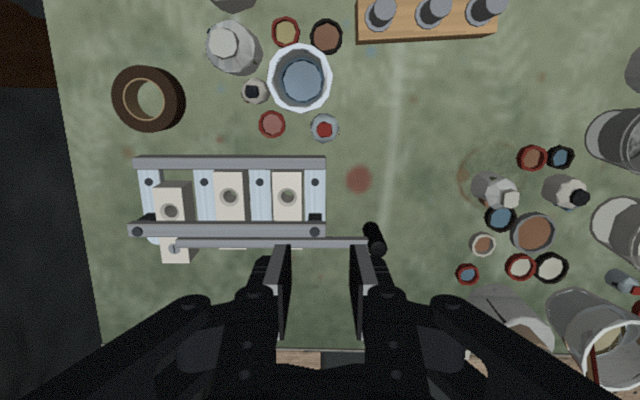

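Bays 0 and 1 are right, with holes at (287,197) and (230,197). The left block has been knocked back: hole at (170,211), screw at (174,249). I'll push it again.

Run:
```python
from h import *
c=load("pics/w9")
for u,v in[(170,211),(174,249),(163,262),(190,262),(287,197),(230,197)]: print(gauge(plane(c,u,v,.03)))
for u,v in[(382,8),(435,6),(488,2)]: print(plane(c,u,v,.064))
p,y=tcp();print((world(-85,54)-p[:2])/200)
```

```text
[14.  56.9]
[-26.5  57.7]
[-41.   70.7]
[-41.  43.]
[ 28.4 -58.3]
[28.3 -3. ]
[0.69839645 0.09428862 0.064     ]
[0.70077    0.05467375 0.064     ]
[0.70447155 0.01539996 0.064     ]
[-0.706   0.6975]
```

```bash
python3 -m pendant '[[-0.177,0.178,0,0,0,0],[-0.177,0.178,0,0,0,0],[-0.177,0.178,0,0,0,0],[-0.177,0.178,0,0,0,0],[0,0,-0.25,0,0,0],[0,0,-0.25,0,0,0],[0,0,-0.25,0,0,0],[0,0,-0.22,0,0,0],[0,0,-0.03,0,0,0],[0,0,0,0,0,0]]' -1; python3 -m pendant '[[0.08,0.002,0,0,0,0],[0.06,0.002,0,0,0,0],[0.04,0,0,0,0,0],[0.02,0,0,0,0,0],[0.015,0,0,0,0,0],[0.01,0,0,0,0,0],[0,0,0,0,0,0],[0,0,0,0,0,0],[0,0,0,0,0,0],[0,0,0,0,0,0]]'
python3 -c "
from h import *
p,y=tcp();print(p,y,gauge(p/1000))"
```

```text
time_s: 46.9
eef_pos: [0.4233, 0.2809, 0.0256]
eef_rot: [-0.0, 1.0, 0.013, 0.0]
wrist_force: [0.5, 0.2, -0.7]
opening: -0.003
grasp_force: 0.0
time_s: 48.15
eef_pos: [0.4679, 0.2814, 0.0246]
eef_rot: [-0.0, 1.0, 0.013, 0.0]
wrist_force: [0.8, 0.1, 0.1]
opening: -0.002
grasp_force: 0.0
[467.9 281.4  24.6] 1.47 [-39.6  56.2]
```

```bash
python3 -m pendant '[[0.01,0,0,0,0,0],[0.005,0,0,0,0,0],[0.005,0,0,0,0,0],[0.004,0,0,0,0,0],[0,0,0,0,0,0],[0,0,0,0,0,0],[0,0,0,0,0,0],[0,0,0,0,0,0],[0,0,0,0,0,0],[0,0,0,0,0,0]]'; python3 -m pendant '[[-0.15,0,0,0,0,0],[0,0,0.29,0,0,0],[0,0,0.29,0,0,0],[0,0,0.29,0,0,0],[0.2,-0.22,0,0,0,0],[0.2,-0.22,0,0,0,0],[0.2,-0.22,0,0,0,0],[0.2,-0.22,0,0,0,0],[0.2,-0.22,0,0,0,0],[0,0,0,0,0,0]]' -0.34
python3 - <<'E'
from h import *
p,y=tcp();print(p,y);c=view("wrist");save(c,"pics/w10")
for w in [(.698,.094),(.701,.055),(.7045,.0154)]: print(proj(c,[*w,.064]))
E
```

```text
time_s: 49.4
eef_pos: [0.471, 0.2814, 0.0242]
eef_rot: [0.0, 1.0, 0.013, -0.002]
wrist_force: [-5.7, -0.2, 4.4]
opening: -0.001
grasp_force: 3.4
time_s: 50.65
eef_pos: [0.6452, 0.0573, 0.1982]
eef_rot: [0.001, 1.0, 0.01, 0.001]
wrist_force: [-0.6, 0.4, 0.5]
opening: 0.333
grasp_force: 0.0
[645.2  57.3 198.2] 1.18
[270.16250903 119.48664584]
[322.68846005 116.45768351]
[376.31639419 112.73700231]
```

View pics/w10.png

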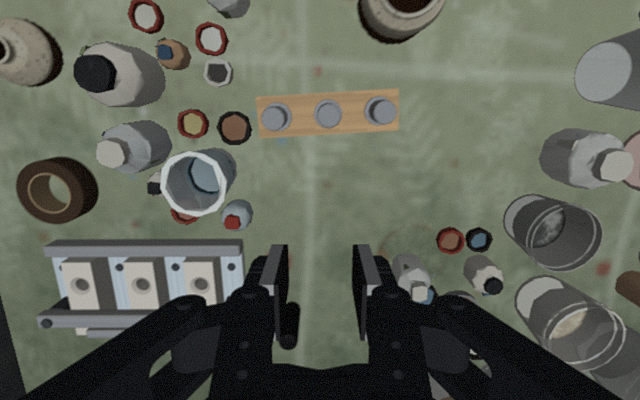

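Pins in the stand at (276,117), (328,114) and (381,111). The block holes at (82,284), (141,285) and (200,284) are level, so the left block is home again.

Run:
```python
from h import *
c=load("pics/w10");hs=cv2.cvtColor(c["color"],cv2.COLOR_BGR2HSV)
m=cv2.inRange(hs,(8,70,100),(25,255,255));m[:80]=0;m[145:]=0;m[:,:250]=0;m[:,410:]=0
m=cv2.morphologyEx(m,cv2.MORPH_CLOSE,np.ones((3,3)));k=max(cv2.findContours(m,0,1)[0],key=cv2.contourArea)
h=cv2.convexHull(k);P=np.array([plane(c,u,v,.03)[:2]*1000 for u,v in h[:,0]],np.float32);r=cv2.minAreaRect(P);print(r)
g=cv2.inRange(hs,(95,20,60),(130,120,200))
inner=np.zeros_like(m);cv2.drawContours(inner,[h],-1,255,-1)
d=cv2.bitwise_and(cv2.bitwise_not(m),inner);d=cv2.erode(d,np.ones((3,3)))
n,l,s,ce=cv2.connectedComponentsWithStats(d)
for i in range(1,n):
    if s[i,4]>100: print(s[i],ce[i].round(1),(plane(c,*ce[i],.034)*1000).round(1),(plane(c,*ce[i],.064)*1000).round(1))
for u,v in[(82,284),(141,285),(200,284)]:print(gauge(plane(c,u,v,.03)))
cv2.imwrite("pics/crop3.png",cv2.resize(c["color"][80:150,245:410],None,fx=4,fy=4,interpolation=cv2.INTER_CUBIC))
```

```text
((701.8180541992188, 50.766963958740234), (33.915382385253906, 117.54178619384766), 4.4301252365112305)
[365  97  31  28 650] [379.8 110.6] [705.   8.  34.] [706.1  12.9  64. ]
[315 100  27  27 564] [327.5 113.1] [702.1  50.8  34. ] [703.5  51.5  64. ]
[262 103  29  27 614] [276.2 116.6] [698.5  93.1  34. ] [700.2  89.5  64. ]
[29.9 55.2]
[28.5 -1.3]
[ 29.3 -58.1]
```

View pics/crop3.png

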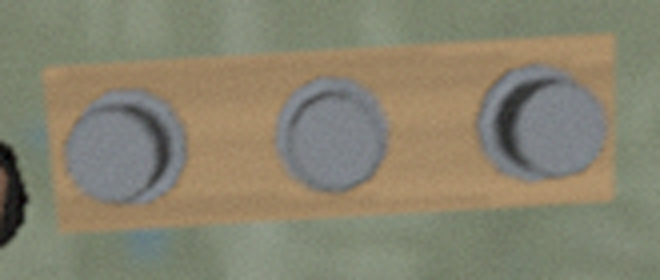

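Crop: the collars confirm pins at about (698.6,92.7), (701.8,50.8) and (705,8.9) mm. Take the left pin.

```bash
python3 -m pendant '[[0.134,0.089,0,0,0,0],[0.133,0.088,0,0,0,0],[0,0,-0.2,0,0,0.003],[0,0,-0.2,0,0,0],[0,0,-0.1,0,0,0],[0,0,0,0,0,0],[0,0,0,0,0,0],[0,0,0,0,0,0],[0,0,0,0,0,0],[0,0,0,0,0,0]]' -0.34
python3 -c "
from h import *
p,y=tcp();print(p,y,(np.array([698.6,92.7,45])-p)/200)"
```

```text
time_s: 51.95
eef_pos: [0.6964, 0.0967, 0.0992]
eef_rot: [0.0, 1.0, 0.015, 0.0]
wrist_force: [-0.6, -0.0, -0.1]
opening: 0.326
grasp_force: 0.0
[696.4  96.7  99.2] 1.73 [ 0.011 -0.02  -0.271]
```

```bash
python3 -m pendant '[[0.011,-0.02,0,0,0,0],[0,0,-0.07,0,0,0],[0,0,-0.1,0,0,0],[0,0,-0.1,0,0,0],[0,0,0,0,0,0],[0,0,0,0,0,0],[0,0,0,0,0,0],[0,0,0,0,0,0],[0,0,0,0,0,0],[0,0,0,0,0,0]]' -0.34; python3 -m pendant '[[0,0,0,0,0,0],[0,0,0,0,0,0],[0,0,0,0,0,0],[0,0,0,0,0,0],[0,0,0,0,0,0],[0,0,0.1,0,0,0],[0,0,0.15,0,0,0],[0,0,0.15,0,0,0],[0,0,0.1,0,0,0],[0,0,0,0,0,0]]' -1
python3 -c "
from h import *
p,y=tcp();print(p,y,(world(29,55.4)-p[:2])/200)"
```

```text
time_s: 53.2
eef_pos: [0.6985, 0.0928, 0.0448]
eef_rot: [0.0, 1.0, 0.015, 0.0]
wrist_force: [-0.2, -0.2, 0.5]
opening: 0.328
grasp_force: 0.0
time_s: 54.45
eef_pos: [0.6996, 0.0928, 0.1472]
eef_rot: [0.0, 1.0, 0.015, 0.002]
wrist_force: [0.7, -0.4, -1.0]
opening: 0.194
grasp_force: 58.6
[699.6  92.8 147.2] 1.74 [-0.8155  0.948 ]
```

```bash
python3 -m pendant '[[-0.163,0.19,0,0,0,0],[-0.163,0.19,0,0,0,0],[-0.163,0.19,0,0,0,0],[-0.163,0.19,0,0,0,0],[-0.163,0.188,0,0,0,0],[0,0,0,0,0,0],[0,0,-0.1,0,0,0],[0,0,-0.1,0,0,0],[0,0,0,0,0,0],[0,0,0,0,0,0]]'
python3 - <<'E'
from h import *
p,y=tcp();print(p,y,gauge(p/1000),(world(29,55.4)-p[:2])/200)
c=view("wrist");save(c,"pics/w11")
for b in (55.4,-1.7,-57.9):
    w=world(29,b)/1000;print(proj(c,[*w,.03]))
cv2.imwrite("pics/w11c.png",cv2.resize(c["color"][120:300,200:600],None,fx=2,fy=2))
E
```

```text
time_s: 55.7
eef_pos: [0.5357, 0.2817, 0.104]
eef_rot: [0.0, 1.0, 0.015, -0.0]
wrist_force: [0.6, -0.1, -0.9]
opening: 0.185
grasp_force: 58.7
[535.7 281.7 104. ] 1.67 [28.1 54.7] [0.004  0.0035]
[316.75756463 212.19218757]
[408.49783181 212.46088155]
[498.95949547 212.69370849]
```

View pics/w11c.png

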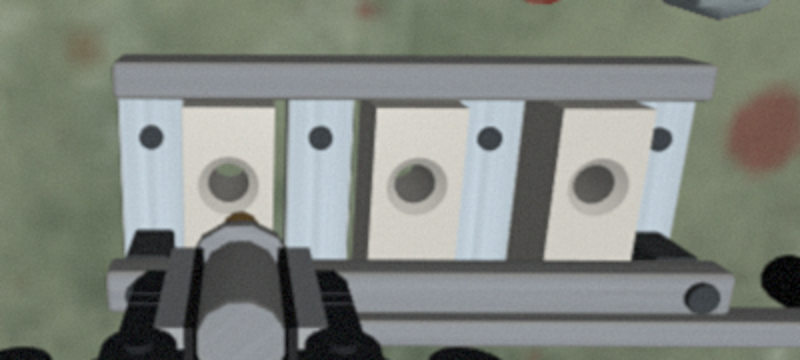

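The hole mouths are at crop (228,184), (416,185) and (598,186), and the pin tip is at (240,216). The left hole is about 1.7 mm further left than assumed, so I'll correct and insert.

```bash
python3 -m pendant '[[0.004,0.012,0,0,0,0],[0,0,-0.08,0,0,0],[0,0,-0.06,0,0,0],[0,0,-0.06,0,0,0],[0,0,-0.04,0,0,0],[0,0,-0.03,0,0,0],[0,0,-0.02,0,0,0],[0,0,0,0,0,0],[0,0,0,0,0,0],[0,0,0,0,0,0]]'
python3 -c "
from h import *
p,y=tcp();print(p,gauge(p/1000))"
```

```text
time_s: 57.0
eef_pos: [0.5364, 0.2849, 0.047]
eef_rot: [-0.0, 1.0, 0.015, 0.0]
wrist_force: [-1.0, -1.2, -0.2]
opening: 0.19
grasp_force: 58.7
[536.4 284.9  47. ] [28.9 57.9]
```

```bash
python3 -m pendant '[[0,0,-0.01,0,0,0],[0,0,0,0,0,0],[0,0,0,0,0,0],[0,0,0,0,0,0],[0,0,0,0,0,0],[0,0,0,0,0,0],[0,0,0,0,0,0],[0,0,0,0,0,0],[0,0,0,0,0,0],[0,0,0,0,0,0]]'; python3 -m pendant '[[0,0,0,0,0,0],[0,0,0,0,0,0],[0,0,0,0,0,0],[0,0,0.1,0,0,0],[0,0,0.2,0,0,0],[0,0,0.2,0,0,0],[0.2,-0.23,0,0,0,0],[0.2,-0.23,0,0,0,0],[0.2,-0.24,0,0,0,0],[0.225,-0.2,0,0,0,0]]' -0.34; python3 -m pendant '[[0,-0.25,0,0,0,0],[0,0,0,0,0,0],[0,0,0,0,0,0],[0,0,0,0,0,0],[0,0,0,0,0,0],[0,0,0,0,0,0],[0,0,0,0,0,0],[0,0,0,0,0,0],[0,0,0,0,0,0],[0,0,0,0,0,0]]'
python3 - <<'E'
from h import *
p,y=tcp();print(p,y,(np.array([701.8,50.8,45])-p)/200)
c=view("wrist");save(c,"pics/w12")
cv2.imwrite("pics/w12.png",c["color"])
E
```

```text
time_s: 58.25
eef_pos: [0.5365, 0.2849, 0.0449]
eef_rot: [-0.0, 1.0, 0.015, 0.0]
wrist_force: [0.1, 1.0, 4.5]
opening: 0.19
grasp_force: 59.3
time_s: 59.5
eef_pos: [0.7026, 0.103, 0.1467]
eef_rot: [0.0, 1.0, 0.015, 0.001]
wrist_force: [-0.5, 0.5, 1.2]
opening: 0.328
grasp_force: 0.0
time_s: 60.75
eef_pos: [0.7011, 0.0548, 0.1445]
eef_rot: [0.0, 1.0, 0.015, -0.0]
wrist_force: [1.3, 0.1, -0.5]
opening: 0.327
grasp_force: 0.0
[701.1  54.8 144.5] 1.73 [ 0.0035 -0.02   -0.4975]
```

View pics/w12.png

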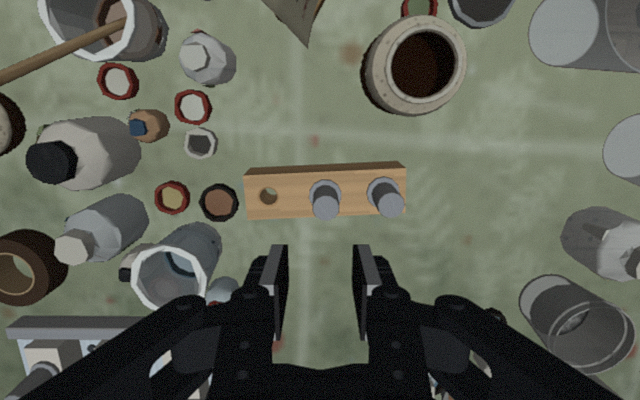

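The first pin is now in the left block (lower left), and the stand's left hole at (268,195) is empty. Take the middle pin, at (325,195).

```bash
python3 -m pendant '[[0.004,-0.02,0,0,0,0],[0,0,-0.15,0,0,0],[0,0,-0.15,0,0,0],[0,0,-0.1,0,0,0],[0,0,-0.095,0,0,0],[0,0,0,0,0,0],[0,0,0,0,0,0],[0,0,0,0,0,0],[0,0,0,0,0,0],[0,0,0,0,0,0]]' -0.34; python3 -m pendant '[[0,0,0,0,0,0],[0,0,0,0,0,0],[0,0,0,0,0,0],[0,0,0,0,0,0],[0,0,0,0,0,0],[0,0,0.1,0,0,0],[0,0,0.15,0,0,0],[0,0,0.15,0,0,0],[0,0,0.15,0,0,0],[0,0,0,0,0,0]]' -1
python3 -c "
from h import *
p,y=tcp();print(p,y,(world(29,-1.5)-p[:2])/200)"
```

```text
time_s: 62.05
eef_pos: [0.7022, 0.0508, 0.0461]
eef_rot: [0.0, 1.0, 0.015, 0.0]
wrist_force: [-0.0, -0.5, -0.5]
opening: 0.326
grasp_force: 0.0
time_s: 63.3
eef_pos: [0.7038, 0.0507, 0.1598]
eef_rot: [0.0, 1.0, 0.015, 0.003]
wrist_force: [0.0, -0.3, -0.3]
opening: 0.188
grasp_force: 58.6
[703.8  50.7 159.8] 1.75 [-0.829   0.8745]
```

```bash
python3 -m pendant '[[-0.166,0.175,0,0,0,0],[-0.166,0.175,0,0,0,0],[-0.166,0.175,0,0,0,0],[-0.166,0.175,0,0,0,0],[-0.165,0.175,0,0,0,0],[0,0,0,0,0,0],[0,0,-0.15,0,0,0],[0,0,-0.12,0,0,0],[0,0,0,0,0,0],[0,0,0,0,0,0]]'
python3 - <<'E'
from h import *
p,y=tcp();c=view("wrist");save(c,"pics/w13")
g=cv2.cvtColor(c["color"],cv2.COLOR_BGR2GRAY)
for b in(-1.5,-57.9):
    u,v=proj(c,[*(world(29,b)/1000),.03]);u0,v0=int(u)-16,int(v)-16
    d=cv2.inRange(g[v0:v0+32,u0:u0+32],0,135);n,l,s,ce=cv2.connectedComponentsWithStats(d)
    print((u,v),[(s[i].tolist(),ce[i].round(1)+[u0,v0],gauge(plane(c,*(ce[i]+[u0,v0]),.028))) for i in range(1,n) if s[i,4]>40])
print(p,y,gauge(p/1000),(world(29,-1.5)-p[:2])/200)
E
```

```text
time_s: 64.55
eef_pos: [0.5368, 0.2254, 0.102]
eef_rot: [0.0, 1.0, 0.015, 0.0]
wrist_force: [0.7, -0.1, -1.0]
opening: 0.189
grasp_force: 58.7
(np.float64(317.57002399194045), np.float64(212.74721341412283)) [([6, 5, 22, 21, 348], array([318. , 211.3]), array([29.2, -1.7]))]
(np.float64(409.19048106770015), np.float64(213.04599094571577)) [([5, 5, 22, 20, 343], array([408.4, 211.8]), array([ 29.2, -57.9]))]
[536.8 225.4 102. ] 1.7 [27.8 -1.6] [0.006 0.001]
```

```bash
python3 -m pendant '[[0.006,0,0,0,0,0],[0,0,-0.08,0,0,0],[0,0,-0.06,0,0,0],[0,0,-0.06,0,0,0],[0,0,-0.04,0,0,0],[0,0,-0.025,0,0,0],[0,0,-0.015,0,0,0],[0,0,-0.005,0,0,0],[0,0,0,0,0,0],[0,0,0,0,0,0]]'
```

```text
time_s: 65.85
eef_pos: [0.5374, 0.2259, 0.046]
eef_rot: [0.0, 1.0, 0.015, 0.0]
wrist_force: [-5.0, -2.3, 9.8]
opening: 0.186
grasp_force: 60.1
```

```bash
python3 -m pendant '[[0,0,0,0,0,0],[0,0,0,0,0,0],[0,0,0,0,0,0],[0,0,0.1,0,0,0],[0,0,0.2,0,0,0],[0,0,0.2,0,0,0],[0.2,-0.23,0,0,0,0],[0.2,-0.23,0,0,0,0],[0.2,-0.24,0,0,0,0],[0.23,-0.2,0,0,0,0]]' -0.34; python3 -m pendant '[[0,-0.18,0,0,0,0],[0,0,0,0,0,0],[0,0,0,0,0,0],[0,0,0,0,0,0],[0,0,0,0,0,0],[0,0,0,0,0,0],[0,0,0,0,0,0],[0,0,0,0,0,0],[0,0,0,0,0,0],[0,0,0,0,0,0]]'
python3 - <<'E'
from h import *
p,y=tcp();print(p,y,(np.array([705,8.9,46])-p)/200)
E
```

```text
time_s: 67.1
eef_pos: [0.7048, 0.0439, 0.1466]
eef_rot: [0.0, 1.0, 0.015, 0.001]
wrist_force: [0.7, 0.8, 0.2]
opening: 0.328
grasp_force: 0.0
time_s: 68.35
eef_pos: [0.7033, 0.0098, 0.1445]
eef_rot: [-0.0, 1.0, 0.015, -0.0]
wrist_force: [-0.3, 0.1, -0.0]
opening: 0.33
grasp_force: 0.0
[703.3   9.8 144.5] 1.73 [ 0.0085 -0.0045 -0.4925]
```

```bash
python3 -m pendant '[[0.006,-0.005,0,0,0,0],[0,0,-0.15,0,0,0],[0,0,-0.15,0,0,0],[0,0,-0.1,0,0,0],[0,0,-0.095,0,0,0],[0,0,0,0,0,0],[0,0,0,0,0,0],[0,0,0,0,0,0],[0,0,0,0,0,0],[0,0,0,0,0,0]]' -0.34; python3 -m pendant '[[0,0,0,0,0,0],[0,0,0,0,0,0],[0,0,0,0,0,0],[0,0,0,0,0,0],[0,0,0,0,0,0],[0,0,0.1,0,0,0],[0,0,0.15,0,0,0],[0,0,0.15,0,0,0],[0,0,0.15,0,0,0],[0,0,0,0,0,0]]' -1
python3 -c "
from h import *
p,y=tcp();print(p,y,(world(29,-57.9)-p[:2])/200)"
```

```text
time_s: 69.6
eef_pos: [0.7048, 0.0088, 0.0461]
eef_rot: [0.0, 1.0, 0.015, 0.0]
wrist_force: [0.1, 0.1, 0.3]
opening: 0.328
grasp_force: 0.0
time_s: 70.85
eef_pos: [0.7064, 0.0086, 0.1598]
eef_rot: [0.001, 1.0, 0.015, 0.003]
wrist_force: [0.6, 0.2, 0.2]
opening: 0.187
grasp_force: 58.6
[706.4   8.6 159.8] 1.74 [-0.8345  0.803 ]
```

```bash
python3 -m pendant '[[-0.166,0.161,0,0,0,0],[-0.166,0.161,0,0,0,0],[-0.166,0.161,0,0,0,0],[-0.166,0.16,0,0,0,0],[-0.165,0.16,0,0,0,0],[0,0,0,0,0,0],[0,0,-0.15,0,0,0],[0,0,-0.12,0,0,0],[0,0,0,0,0,0],[0,0,0,0,0,0]]'
python3 - <<'E'
from h import *
p,y=tcp();c=view("wrist");save(c,"pics/w14")
g=cv2.cvtColor(c["color"],cv2.COLOR_BGR2GRAY)
b=-57.9
u,v=proj(c,[*(world(29,b)/1000),.03]);u0,v0=int(u)-16,int(v)-16
d=cv2.inRange(g[v0:v0+32,u0:u0+32],0,135);n,l,s,ce=cv2.connectedComponentsWithStats(d)
print((u,v),[(s[i].tolist(),gauge(plane(c,*(ce[i]+[u0,v0]),.028))) for i in range(1,n) if s[i,4]>40])
print(p,y,gauge(p/1000),(world(29.2,b)-p[:2])/200)
E
```

```text
time_s: 72.1
eef_pos: [0.5393, 0.169, 0.102]
eef_rot: [0.0, 1.0, 0.015, 0.0]
wrist_force: [0.1, 0.3, 0.2]
opening: 0.191
grasp_force: 58.7
(np.float64(317.58568786022124), np.float64(214.3948785736421)) [([7, 6, 21, 26, 411], array([ 27.4, -58.4]))]
[539.3 169.  102. ] 1.71 [ 28.8 -58.1] [0.002 0.001]
```

```bash
python3 -m pendant '[[0.001,0,0,0,0,0],[0,0,-0.08,0,0,0],[0,0,-0.06,0,0,0],[0,0,-0.06,0,0,0],[0,0,-0.04,0,0,0],[0,0,-0.025,0,0,0],[0,0,-0.015,0,0,0],[0,0,-0.005,0,0,0],[0,0,0,0,0,0],[0,0,0,0,0,0]]'; python3 -m pendant '[[0,0,0,0,0,0],[0,0,0,0,0,0],[0,0,0,0,0,0],[0,0,0.1,0,0,0],[0,0,0.2,0,0,0],[0,0,0.2,0,0,0],[0.1,0.15,0.2,0,0,0],[-0.05,0.1,0.2,0,0,0],[0,0,0,0,0,0],[0,0,0,0,0,0]]' -0.34
python3 - <<'E'
from h import *
p,y=tcp();print(p,y);c=view("wrist");save(c,"pics/w15");g=c["color"]
u,v=proj(c,[*(world(20,0)/1000),.03]).astype(int);print(u,v)
cv2.imwrite("pics/w15c.png",cv2.resize(g[max(0,v-110):v+110,max(0,u-200):u+200],None,fx=2,fy=2))
s=view("side");save(s,"pics/side2")
E
```

```text
time_s: 73.4
eef_pos: [0.539, 0.1694, 0.046]
eef_rot: [0.0, 1.0, 0.015, -0.0]
wrist_force: [-6.8, 0.0, 10.7]
opening: 0.185
grasp_force: 60.2
time_s: 74.65
eef_pos: [0.5485, 0.2193, 0.2239]
eef_rot: [0.0, 1.0, 0.015, -0.0]
wrist_force: [-0.3, -0.3, -0.8]
opening: 0.327
grasp_force: 0.0
[548.5 219.3 223.9] 1.76
310 192
```

View pics/w15c.png

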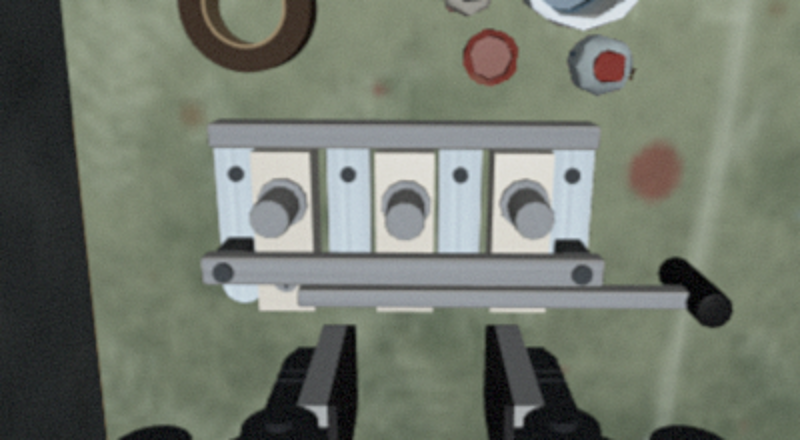

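All three blocks are home against the stop with their pins seated at (283,205), (406,205) and (523,205). The gate is still out, with its knob at (712,305), and the gripper is clear.

```bash
python3 -c "
from bench import ctrl
print(ctrl.hand_in())"
```

```text
the job is handed in; nothing more can be done
None
```

I handed the job in at about 75 s. The gate is open at its stop, and all three blocks are fully home, each with an upright pin seated in its opening. The arm did not visit the jars or the tape roll. No score came back.

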